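# Dock the reagent containers

### The job

Restock the reagent station: stand each of the four white blue-capped containers in the docking tray whose recess matches the shape and size of its foot, upright and flat on the recess floor, and let go of it. Set them down gently, never dropping or tipping one, and leave the glass beaker and the steel weight standing where they are.

Things in the scene. Friction and masses are not known exactly. Their poses are not given: they have to be found in the camera images.
- large_round: Large round container: plain white plastic cylinder 54 mm in diameter, blue cap 40 mm across; straight-sided body 62 mm high, 76 mm high over the cap. Closed, rigid, under 0.25 kg, standing upright on the bench. Origin: centre of its underside; z up.
- small_round: Small round container: plain white plastic cylinder 34 mm in diameter, blue cap 27 mm across; straight-sided body 62 mm high, 76 mm high over the cap. Closed, rigid, under 0.25 kg, standing upright on the bench. Origin: centre of its underside; z up.
- square: Square container: plain white plastic body 44 x 44 mm (sides along its x and y), round blue cap 27 mm across; straight-sided body 62 mm high, 76 mm high over the cap. Closed, rigid, under 0.25 kg, standing upright on the bench. Origin: centre of its underside; z up.
- oblong: Oblong container: plain white plastic body 78 mm along its x by 32 mm along its y, round blue cap 27 mm across; straight-sided body 62 mm high, 76 mm high over the cap. Closed, rigid, under 0.25 kg, standing upright on the bench. Origin: centre of its underside; z up.
- dock_large_round: Docking tray of the large round container, fixed to the bench: aluminium plate 86 x 86 mm, round recess 66 mm in diameter at its centre, open at the top, 9 mm deep with a 3 mm chamfered rim and a dark floor. Plate 14 mm thick, so the recess floor lies 5 mm above the bench. Origin: centre of the plate's underside, on the bench; z up.
- dock_small_round: Docking tray of the small round container, fixed to the bench: aluminium plate 66 x 66 mm, round recess 46 mm in diameter at its centre, open at the top, 9 mm deep with a 3 mm chamfered rim and a dark floor. Plate 14 mm thick, so the recess floor lies 5 mm above the bench. Origin: centre of the plate's underside, on the bench; z up.
- dock_square: Docking tray of the square container, fixed to the bench: aluminium plate 76 x 76 mm, square recess 56 x 56 mm (sides along its x and y) at its centre, open at the top, 9 mm deep with a 3 mm chamfered rim and a dark floor. Plate 14 mm thick, so the recess floor lies 5 mm above the bench. Origin: centre of the plate's underside, on the bench; z up.
- dock_oblong: Docking tray of the oblong container, fixed to the bench: aluminium plate 110 mm along its x by 64 mm along its y, oblong recess 90 mm along x by 44 mm along y at its centre, open at the top, 9 mm deep with a 3 mm chamfered rim and a dark floor. Plate 14 mm thick, so the recess floor lies 5 mm above the bench. Origin: centre of the plate's underside, on the bench; z up.
- beaker: Small open glass beaker, 50 mm in diameter, 60 mm high, loose on the bench; stays where it is. Origin: centre of its underside; z up.
- weight: Steel calibration weight, 38 mm in diameter, 58 mm high with a knob on top, loose on the bench; stays where it is. Origin: centre of its underside; z up.
Mind the look-alikes: they are no part of the job. Leave any green or purple look-alike of the dock_oblong alone.

How it is judged:
By the outcome, as a careful person would: the job done as asked, in the order asked, and still so for the second after the job is handed in, with the robot touching nothing.
It also fails if it takes over 106 s, if anything falls off the work surface, if the arm or the gripper's body presses on something with over 40 N, if the wrist force passes 120 N, or if a joint passes its speed limit or range.

### The arm

A 6-joint arm with a two-finger parallel gripper is mounted at the origin on the work surface. World frame = base frame: x ahead of the robot, y to its left, z up, the work surface at z = 0. Lengths are in m, angles in degrees, forces in N, time in s.
With the tool pointing down it reaches from about 0.325 to 0.85 m from the base axis. Payload 15.5 kg.
Tool frame: the origin (TCP) lies at the very end of the fingers, on their centre line; the grasp point (between the pads) lies arm.grip_depth behind it (arm.grip_depth is the distance from the TCP to the grasp point, in m); z points along the fingers, y is the direction in which the jaws open and shut (so a half turn about z gives the same grasp; the last joint's range is limited). The gripper opens to 91 mm and grips with 3 to 60 N. Pads are 32 mm wide; open, the fingers measure 118 mm over their backs; the gripper's body (76 mm by 178 mm) begins 60 mm behind the grasp point.
Start: joints at [-72.565, 28.281, 77.091, -0, 74.628, -5.472], TCP at [0.243, -0.576, 0.214] pointing down, gripper open.
Joint ranges: [-166.48, 166.48], [-47.26, 123.95], [12.59, 153.08], [-70.14, 250.14], [6.76, 159.57], [-176.63, 176.63]. Speed limits (degrees/s): [108.29, 108.29, 147.25, 172.46, 172.46, 172.46].

### API

Orientations are given as a 3x3 rotation matrix whose columns are the frame's x, y, z axes.
In Python, from rig import arm gives the robot as it stands. Calls block until the motion is done:
- arm.move_to(position, orientation): joint-space move of the TCP to a pose.
- arm.move_l(position, orientation=None, feed=0.15): straight line of the TCP; orientation=None keeps the orientation; feed is the mean speed in m/s.
- arm.move_joints(angles): joint-space move.
- arm.grip(opening): finger opening in m; the grip force is fixed at half the most; returns when the fingers have stopped.
- arm.sleep(seconds).
- arm.solve_ik(position, orientation): joint angles nearest the present ones, or None.
- arm.snapshot(name): name is "side" or "top" or "wrist"; returns the picture (400x640x3 uint8, red, green, blue); there is no depth.
- arm.get_calibration(name): a dict with "intrinsics" (3x3 intrinsics, pixels), "cam_to_world" (4x4, takes a point from camera to world coordinates). Camera axes: x right, y down, z forward; pixel columns grow to the right and rows downward; lengths in m; the calibration is good to about 2 mm. A picture is of the moment at which its call begins: read the wrist's pose just before it. get_calibration takes no time and is no camera call; for the wrist camera it gives the pose at the moment of the call.
A pose or a line that the arm cannot do raises arm.Unreachable and nothing moves.
- arm.sign_off(): hands the job in, once; it reports no verdict.
Readings, each from a call of its own:
- arm.current_t(): time.
- arm.current_joint_positions(): joint angles.
- arm.current_dq(): joint speeds.
- arm.current_tau(): joint torques, N m.
- arm.current_ee_pos(): TCP position.
- arm.current_tool_rot(): TCP orientation.
- arm.current_force(): force on the tool from outside, world axes, zero at the start.
- arm.current_torque(): the same for the moment, N m.
- arm.current_width(): finger opening in m.
Only numpy, scipy, OpenCV 4.12 (cv2) and the standard library are available. Lean on these libraries where they do the work, as an engineer would, in place of code of your own. Each camera call takes 0.05 s, during which the arm holds its last target.

## Working session

There is one attempt and no reset: what is moved stays moved. The work goes in short steps, each a Python script; the robot and the scene stay as the last script left them, time stands still between calls to the robot, and variables do not carry over. Pictures are saved under pics/ and viewed, and the job is handed in when it is done.

```bash
mkdir -p pics; ls
python3 - <<'E'
from rig import arm
import cv2, numpy as np
for n in ["top","side"]:
    im=arm.snapshot(n); cv2.imwrite(f"pics/{n}0.png",im[:,:,::-1])
    c=arm.get_calibration(n); print(n,np.round(c["intrinsics"],1).tolist(),np.round(c["cam_to_world"],3).tolist())
c=arm.get_calibration("wrist"); print(np.round(c["cam_to_world"],3).tolist(), np.round(c["intrinsics"],1).tolist())
print(arm.grip_depth,arm.current_t(),arm.current_tool_rot(),arm.current_width())
E
```

```text
pics
top [[507.0, 0.0, 321.9], [0.0, 507.0, 208.7], [0.0, 0.0, 1.0]] [[-0.024, -0.982, 0.186, 0.213], [-1.0, 0.027, 0.013, -0.073], [-0.018, -0.186, -0.982, 1.602], [0.0, 0.0, 0.0, 1.0]]
side [[498.2, 0.0, 317.0], [0.0, 498.2, 194.9], [0.0, 0.0, 1.0]] [[0.71, 0.401, -0.579, 1.419], [0.704, -0.39, 0.593, -0.984], [0.012, -0.829, -0.56, 0.93], [0.0, 0.0, 0.0, 1.0]]
[[0.389, -0.896, -0.216, 0.304], [-0.921, -0.379, -0.09, -0.55], [-0.001, 0.234, -0.972, 0.384], [0.0, 0.0, 0.0, 1.0]] [[360.4, 0.0, 324.0], [0.0, 360.4, 198.0], [0.0, 0.0, 1.0]]
0.0188 0.1 [[ 9.21135596e-01  3.89241714e-01 -3.17456091e-04]
 [ 3.89241831e-01 -9.21135046e-01  1.01235383e-03]
 [ 1.01630409e-04 -1.05608234e-03 -9.99999437e-01]] 0.09129143293376116
```

View pics/top0.png

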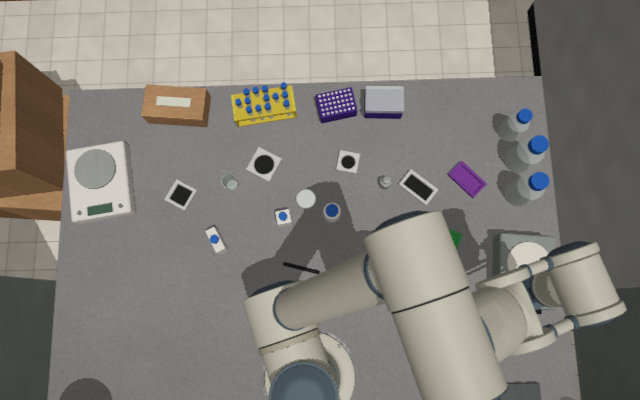

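View pics/side0.png

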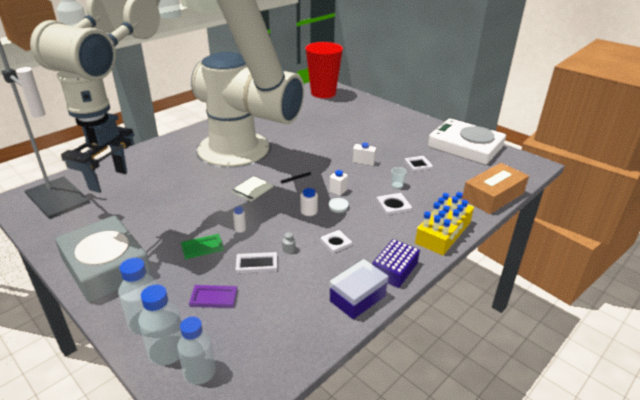

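Top view: oblong (215,240), square (283,216), large round (332,212); docks: square (180,195), large round (264,164), small round (348,161), oblong (419,186). Beaker is at (229,182), weight at (386,182), and an extra white dish at (306,198). The side view shows the small round at (239,218). Next: rough positions, then wrist views.

```bash
cat > h.py <<'E'
import numpy as np, cv2
from rig import arm
def ray(c,u,v,z):
    K=c["intrinsics"];T=np.array(c["cam_to_world"])
    d=T[:3,:3]@np.linalg.inv(K)@np.array([u,v,1.]);o=T[:3,3]
    return (o+d*(z-o[2])/d[2])
def proj(c,p):
    K=np.array(c["intrinsics"]);T=np.linalg.inv(np.array(c["cam_to_world"]))
    q=K@(T[:3,:3]@np.asarray(p,float).T+T[:3,3:4]); return (q[:2]/q[2]).T
def R(yaw):  # tool pointing down, jaw (y) axis direction at angle yaw+... : y=(sin,-cos)
    a=np.radians(yaw);c,s=np.cos(a),np.sin(a)
    return np.array([[c,s,0],[s,-c,0],[0,0,-1.]])
E
python3 - <<'E'
from h import *
c=arm.get_calibration("top")
for n,u,v,z in [("oblong",215,239,.076),("square",283,216,.076),("large",332,211,.076),("dish",306,198,.01),("dsq",180,195,.014),("dl",264,164,.014),("ds",348,161,.014),("dob",419,186,.014),("beaker",229,182,.03),("weight",386,182,.03)]:
    print(n,ray(c,u,v,z).round(3))
c=arm.get_calibration("side"); print("small",ray(c,239,209,.076).round(3))
for p in [(.45,.12,.42),(.45,-.1,.42),(.45,0.05,.42)]:
  for y in (0,90,-90,22,180):
    print(p,y,arm.solve_ik(p,R(y)))
E
```

```text
oblong [0.418 0.275 0.076]
square [0.483 0.067 0.076]
large [ 0.494 -0.083  0.076]
dish [ 0.551 -0.001  0.01 ]
dsq [0.572 0.404 0.014]
dl [0.667 0.133 0.014]
ds [ 0.669 -0.14   0.014]
dob [ 0.58  -0.365  0.014]
beaker [0.606 0.243 0.03 ]
weight [ 0.592 -0.258  0.03 ]
small [ 0.429 -0.296  0.076]
(0.45, 0.12, 0.42) 0 [ 7.57897357e+00  6.47018757e+00  7.75099748e+01 -2.54444375e-14
  9.60198376e+01  9.75789736e+01]
(0.45, 0.12, 0.42) 90 [ 7.57897357e+00  6.47018757e+00  7.75099748e+01 -2.54444375e-14
  9.60198376e+01  7.57897357e+00]
(0.45, 0.12, 0.42) -90 [ 7.57897357e+00  6.47018757e+00  7.75099748e+01 -2.54444375e-14
  9.60198376e+01 -1.72421026e+02]
(0.45, 0.12, 0.42) 22 [ 7.57897357e+00  6.47018757e+00  7.75099748e+01 -2.54444375e-14
  9.60198376e+01  7.55789736e+01]
(0.45, 0.12, 0.42) 180 [ 7.57897357e+00  6.47018757e+00  7.75099748e+01 -2.54444375e-14
  9.60198376e+01 -8.24210264e+01]
(0.45, -0.1, 0.42) 0 [-1.99574057e+01  6.01748096e+00  7.80371481e+01 -2.54444375e-14
  9.59453709e+01  7.00425943e+01]
(0.45, -0.1, 0.42) 90 [-1.99574057e+01  6.01748096e+00  7.80371481e+01 -2.544
[... 220 characters left out ...]
  7.80371481e+01 -2.54444375e-14
  9.59453709e+01  4.80425943e+01]
(0.45, -0.1, 0.42) 180 [-1.99574057e+01  6.01748096e+00  7.80371481e+01 -2.54444375e-14
  9.59453709e+01 -1.09957406e+02]
(0.45, 0.05, 0.42) 0 [-1.22385530e+00  5.23405991e+00  7.89367602e+01 -2.54444375e-14
  9.58291798e+01  8.87761447e+01]
(0.45, 0.05, 0.42) 90 [-1.22385530e+00  5.23405991e+00  7.89367602e+01 -2.54444375e-14
  9.58291798e+01 -1.22385530e+00]
(0.45, 0.05, 0.42) -90 None
(0.45, 0.05, 0.42) 22 [-1.22385530e+00  5.23405991e+00  7.89367602e+01 -2.54444375e-14
  9.58291798e+01  6.67761447e+01]
(0.45, 0.05, 0.42) 180 [-1.22385530e+00  5.23405991e+00  7.89367602e+01 -2.54444375e-14
  9.58291798e+01 -9.12238553e+01]
```

Run:
```python
from h import *
import pickle
for i,p in enumerate([(.48,-.22,.30),(.48,.2,.30)]):
    arm.move_to(p,R(180)); 
    c=arm.get_calibration("wrist"); im=arm.snapshot("wrist")
    cv2.imwrite(f"pics/w{i}.png",im[:,:,::-1]); pickle.dump(c,open(f"w{i}.pkl","wb"))
    print(arm.current_t(), arm.current_joint_positions().round(1) if hasattr(arm.current_joint_positions(),'round') else arm.current_joint_positions())
```

```text
1.975 [ -31.2   16.    83.2   -0.    80.8 -121.1]
3.575 [ 15.9  15.2  84.3  -0.   80.5 -74. ]
```

View pics/w0.png

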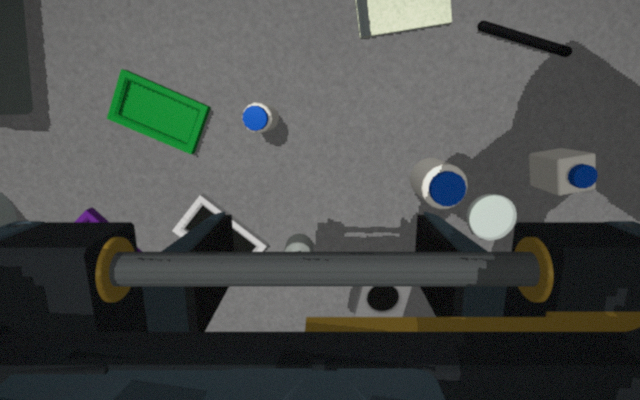

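View pics/w1.png

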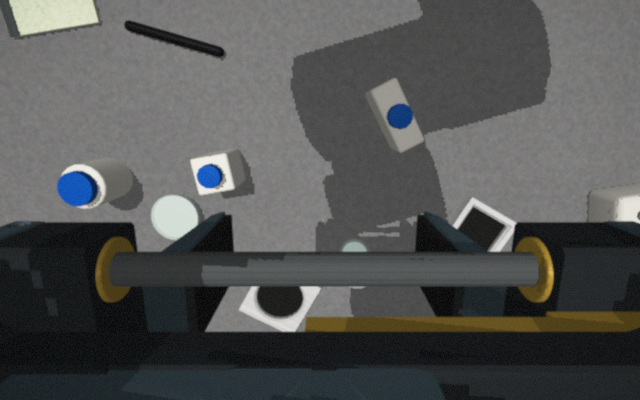

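Views w0 and w1 show all four containers clearly: small (257,117) and large (447,187) in w0; square (210,175) and oblong (399,116) in w1. The gripper hides the docks, so I'll take two more views from the other side.

Run:
```python
from h import *
import pickle
for i,p in enumerate([(.56,.23,.30),(.56,-.24,.30)]):
    i+=2
    arm.move_to(p,R(0)); 
    c=arm.get_calibration("wrist"); im=arm.snapshot("wrist")
    cv2.imwrite(f"pics/w{i}.png",im[:,:,::-1]); pickle.dump(c,open(f"w{i}.pkl","wb"))
    print(arm.current_t(), np.round(arm.current_joint_positions(),1))
im=arm.snapshot("top"); cv2.imwrite("pics/top1.png",im[:,:,::-1])
```

```text
6.3917 [ 16.7  22.8  72.7   0.   84.5 106.7]
8.1583 [-28.7  23.1  72.2   0.   84.7  61.2]
```

View pics/w2.png

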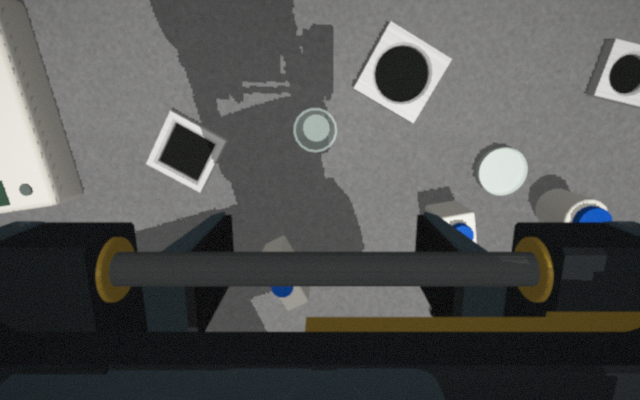

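View pics/w3.png

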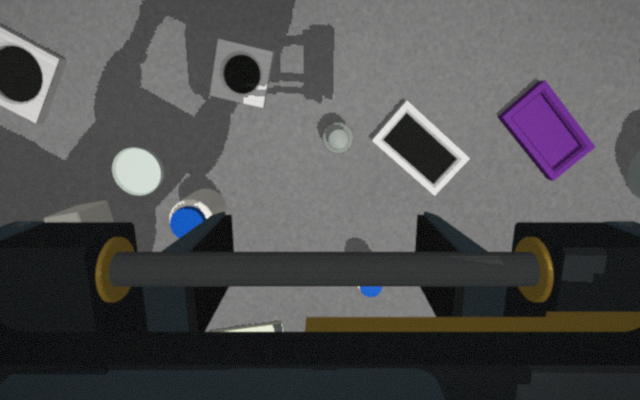

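Docks are clear now: dock_square (187,151) and dock_large (402,73) in w2; dock_small (241,74) and dock_oblong (420,148) in w3. I'll zoom in for precise corners.

Run:
```python
import cv2,numpy as np
def tile(specs,out):
    ts=[]
    for f,x,y in specs:
        im=cv2.imread(f"pics/{f}.png"); w,h=100,75
        x0=max(0,x-w//2);y0=max(0,y-h//2)
        t=cv2.resize(im[y0:y0+h,x0:x0+w],None,fx=4,fy=4,interpolation=cv2.INTER_CUBIC)
        for k in range(0,w,10): cv2.line(t,(4*k,0),(4*k,6 if (x0+k)%50 else 14),(0,255,255),1)
        for k in range(0,h,10): cv2.line(t,(0,4*k),(6,4*k),(0,255,255),1)
        cv2.putText(t,f"{f} {x0},{y0}",(20,292),0,.5,(0,255,255),1); ts.append(t)
    cv2.imwrite(out,np.vstack([np.hstack(ts[:2]),np.hstack(ts[2:])]))
tile([("w2",187,151),("w2",402,73),("w3",241,74),("w3",420,148)],"pics/z1.png")
tile([("w0",257,117),("w0",440,187),("w1",215,175),("w1",395,116)],"pics/z2.png")
```

```text
(no output)
```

View pics/z1.png

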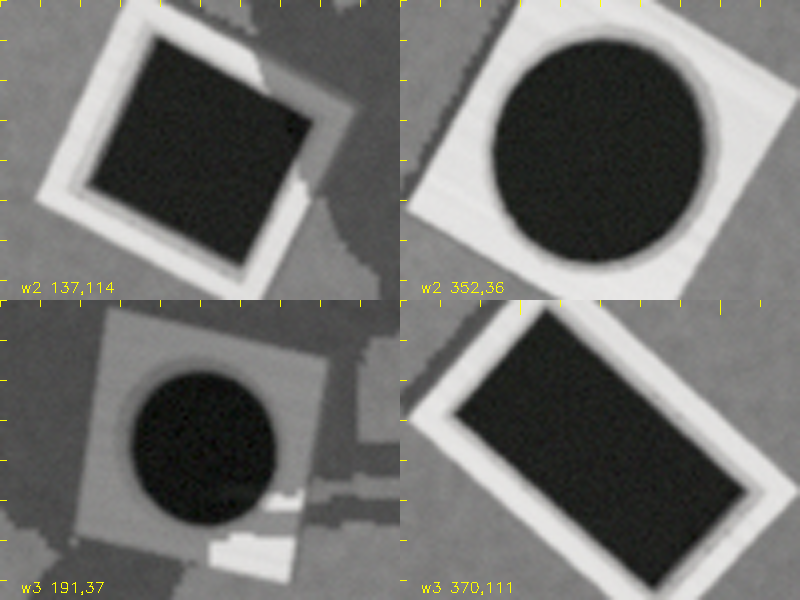

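View pics/z2.png

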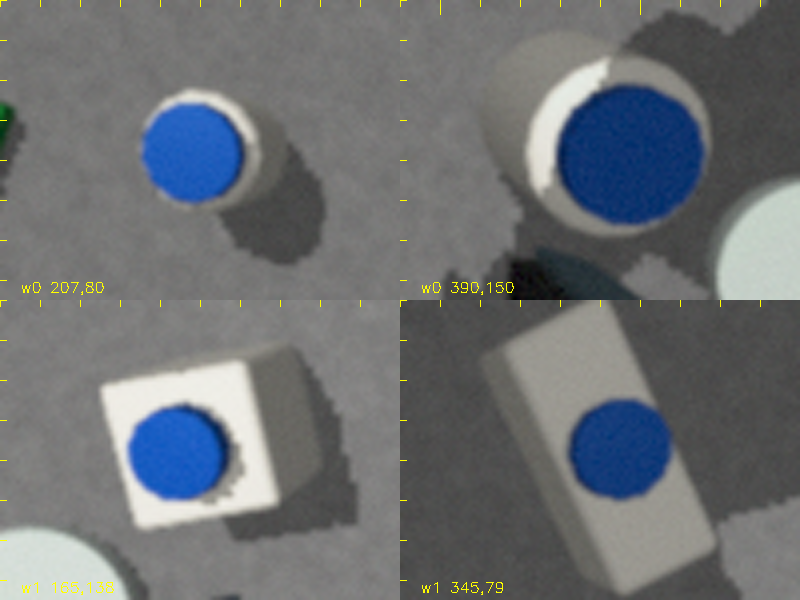

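```bash
cat > loc.py <<'E'
from h import *
import pickle
C=[pickle.load(open(f"w{i}.pkl","rb")) for i in range(4)]
I=[cv2.imread(f"pics/w{i}.png") for i in range(4)]
def blob(mask,x,y):
    n,l=cv2.connectedComponents(mask.astype(np.uint8)); m=(l==l[y,x]).astype(np.uint8)
    return max(cv2.findContours(m,0,cv2.CHAIN_APPROX_NONE)[0],key=cv2.contourArea)[:,0,:].astype(float)
def W(c,pts,z): return np.array([ray(c,u,v,z)[:2] for u,v in pts])
def rect(P):
    (cx,cy),(a,b),t=cv2.minAreaRect((P*1000).astype(np.float32)); 
    if a<b:a,b,t=b,a,t+90
    return np.round([cx,cy,a,b,t%180],1)
for n,i,x,y in [("dsq",2,187,151),("dl",2,402,73),("ds",3,241,74),("dob",3,420,148)]:
    g=I[i].max(2)<55
    P=W(C[i],blob(g,x,y),.005); print(n,rect(P),np.round(cv2.minEnclosingCircle((P*1000).astype(np.float32)),1) if 0 else (P.mean(0)*1000).round(1))
for n,i,x,y in [("small",0,257,117),("large",0,447,187),("square",1,210,175),("oblong",1,399,116)]:
    b=I[i].astype(int); m=(b[:,:,0]-b[:,:,2]>40)
    P=W(C[i],blob(m,x,y),.076); print(n,"cap",rect(P))
def q(n,i,pts,z): P=W(C[i],pts,z); print(n,rect(P))
z=lambda x0,y0,L:[(x0+a/4-.4,y0+b/4-.4) for a,b in L]
q("square top",1,z(165,138,[(101,85),(247,60),(280,205),(140,230)]),.062)
q("oblong top",1,z(345,79,[(101,44),(207,2),(317,243),(224,294)]),.062)
q("dl plate",2,[(390.5,21.5),(452,60),(415,123),(354,88)],.014)
q("ds plate",3,z(191,37,[(104,10),(328,58),(290,284),(76,240)]),.014)
q("dsq plate",2,z(137,114,[(36,198),(355,105),(136,-8),(255,308)]),.014)
P=W(C[0],[(492,217)],.01); print("dish",P)
E
python3 loc.py
```

```text
dsq [575.5 406.9  53.5  53.  149.7] [575.6 407. ]
dl [670.7 135.7  61.9  61.7  90. ] [671.1 135.6]
ds [ 671.2 -137.3   43.2   43.1   90. ] [ 671.3 -137.4]
dob [ 579.8 -361.8   87.1   41.7   49.8] [ 580.5 -361.2]
small cap [ 422.  -294.4   26.9   25.    89.9]
large cap [499.5 -82.2  39.8  37.7  89.9]
square cap [484.8  71.7  27.1  25.8  89.9]
oblong cap [420.7 280.5  25.6  25.2  92.3]
square top [485.7  71.5  43.   42.5   9.5]
oblong top [419.6 280.8  77.1  30.1  28.4]
dl plate [669.6 135.2  87.1  84.9  61.1]
ds plate [ 669.8 -138.3   66.9   66.5   78.6]
dsq plate [576.5 405.6  77.3  74.7  61.8]
dish [[0.55220788 0.00321639]]
```

Cap, body-top, floor and plate estimates agree to about 1–2 mm. Starting with the large round container.

```bash
cat >> h.py <<'E'
def pose_best(p,yaws):
    q0=np.array(arm.current_joint_positions());best=None
    for y in yaws:
        for k in (-180,0,180):
            q=arm.solve_ik(p,R(y+k))
            if q is None: continue
            c=np.abs(np.array(q)-q0).max()
            if best is None or c<best[0]: best=(c,y+k)
    return best[1]
H=.15; G=.021
def pick(xy,jaw,w,yaw=None):
    x,y=xy
    if yaw is None: yaw=pose_best((x,y,H),[jaw+90])
    arm.move_to((x,y,H),R(yaw)); arm.grip(w+.024)
    arm.move_l((x,y,.05),feed=.15); arm.move_l((x,y,G),feed=.06)
    print("pre-grip F",np.round(arm.current_force(),1), "w",arm.current_width())
    arm.grip(w-.006); print("width",arm.current_width(),"t",arm.current_t(),np.round(arm.current_force(),1))
    arm.move_l((x,y,.04),feed=.05); arm.move_l((x,y,H),feed=.15)
    print("lifted width",arm.current_width(),np.round(arm.current_force(),1))
    return yaw
def place(xy,yaw,w):
    x,y=xy
    arm.move_to((x,y,H),R(yaw))
    print("t",arm.current_t())
    arm.move_l((x,y,.05),feed=.12); arm.move_l((x,y,G+.0065),feed=.03); arm.sleep(.2)
    f0=np.array(arm.current_force()); print("f0",f0.round(1))
    for z in np.arange(G+.006,G+.0029,-.0005):
        arm.move_l((x,y,z),feed=.01); f=np.array(arm.current_force())-f0
        print(round(z-G,4),f.round(1),end=" ")
        if f[2]>1.5: break
    print()
    arm.grip(w+.010); arm.sleep(.2); print("open",arm.current_width(),np.round(arm.current_force(),1))
    arm.grip(w+.024); arm.move_l((x,y,.09),feed=.06); arm.move_l((x,y,H),feed=.15); print("t",arm.current_t())
E
python3 - <<'E'
from h import *
pick((.499,-.082),-32,.054)
yaw=pose_best((.670,.1355,H),[30+90]); print(yaw)
place((.670,.1355),yaw,.054)
im=arm.snapshot("top"); cv2.imwrite("pics/top2.png",im[:,:,::-1])
im=arm.snapshot("side"); cv2.imwrite("pics/side2.png",im[:,:,::-1])
E
```

```text
pre-grip F [-0.2 -0.8 -0.3] w 0.07819259690995979
width 0.05330356789566661 t 11.4833 [-0.  -0.4  4.1]
lifted width 0.0531861971534406 [-0.5  0.3 -2.4]
120
t 13.975
f0 [-0.5  0.4 -2.1]
0.006 [ 0.3 -0.4  0.4] 0.0055 [ 0.9 -0.3  1. ] 0.005 [-1.  -1.   4.9] 
open 0.06384340566491442 [ 0.5  0.9 -0.2]
t 19.6
```

Run:
```python
import cv2,numpy as np
a=cv2.imread("pics/top2.png")[120:300,140:470]; b=cv2.imread("pics/side2.png")[120:320,180:480]
cv2.imwrite("pics/v2.png",cv2.resize(np.vstack([a[:,:300],b]),None,fx=1.5,fy=1.5))
```

```text
(no output)
```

View pics/v2.png

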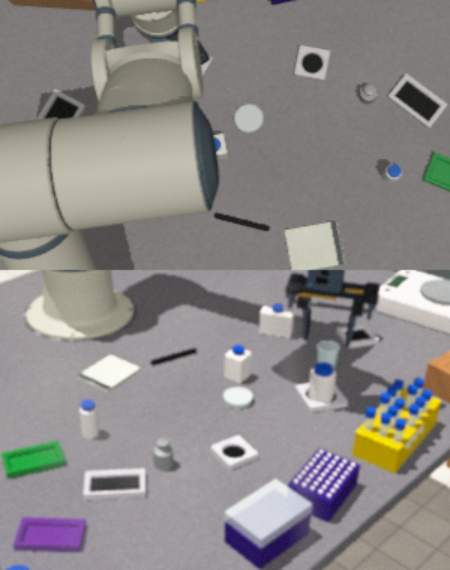

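The large round container stands upright in its dock at about (322,383) in this composite, and the open gripper is above it. The force check showed contact at exactly 5 mm. Now the small round.

Run:
```python
from h import *
pick((.4225,-.294),0,.034)
d=(.6705,-.138)
yaw=pose_best((*d,H),[0+90]); print(yaw)
place(d,yaw,.034)
c=arm.get_calibration("wrist");im=arm.snapshot("wrist"); cv2.imwrite("pics/w5.png",im[:,:,::-1])
im=arm.snapshot("side"); cv2.imwrite("pics/side3.png",im[120:320,180:480,::-1])
```

```text
pre-grip F [0.6 1.2 0. ] w 0.05777176821612314
width 0.03342315516676182 t 23.9583 [-0.8 -0.2  3.2]
lifted width 0.03320295216342695 [-0.8 -0.2 -1.4]
90
t 26.5
f0 [ 0.3 -0.   0.7]
0.006 [ 0.1 -0.2 -1.5] 0.0055 [-1.1 -0.8 -2.4] 0.005 [-1.   0.3  3. ] 
open 0.04424867808777852 [-0.2  0.5  0.1]
t 32.125
```

View pics/side3.png

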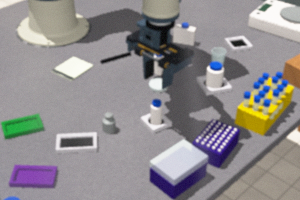

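Small round is upright in its dock at (155,115). Now the square.

Run:
```python
from h import *
y0=pick((.4853,.0716),9.5,.044)
d=(.576,.4063)
yaw=pose_best((*d,H),[60.5+90,60.5]); print(y0,yaw)
place(d,yaw,.044)
im=arm.snapshot("top"); cv2.imwrite("pics/top4.png",cv2.resize(im[100:290,130:400,::-1],None,fx=2,fy=2))
im=arm.snapshot("side"); cv2.imwrite("pics/side4.png",cv2.resize(im[120:320,180:480,::-1],None,fx=2,fy=2))
```

```text
pre-grip F [ 0.2 -0.3  0.7] w 0.06812202065696339
width 0.04376700814484311 t 35.6333 [-0.3  0.4  5.5]
lifted width 0.0441345962238019 [ 0.2  0.2 -2.3]
99.5 150.5
t 38.3583
f0 [-0.5 -0.8 -0.8]
0.006 [ 0.2  1.6 -0.5] 0.0055 [ 0.3  1.  -1.5] 0.005 [ 0.4 -0.5  2.6] 
open 0.05400912526278933 [-0.7 -0.9  1. ]
t 43.975
```

View pics/side4.png

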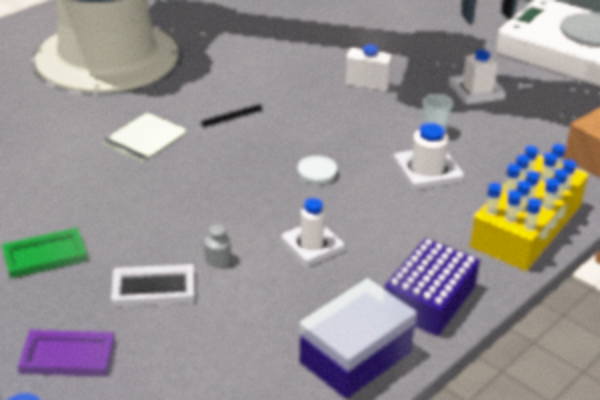

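Large, small and square are all seated upright: (430,150), (312,228) and (481,75). Now the oblong.

```bash
python3 - <<'E'
from h import *
y0=pick((.4203,.2806),118.4,.032)
d=(.580,-.3615)
yaw=pose_best((*d,H),[139.8+90]); print(y0,yaw)
place(d,yaw,.032)
arm.move_to((.56,-.24,.30),R(0))
c=arm.get_calibration("wrist");im=arm.snapshot("wrist"); cv2.imwrite("pics/w6.png",im[:,:,::-1])
im=arm.snapshot("side"); cv2.imwrite("pics/side5.png",cv2.resize(im[120:320,180:480,::-1],None,fx=2,fy=2))
b=[(x,y,.014) for x,y in [(.592,-.258)]]
arm.move_to((.56,.23,.30),R(0)); im=arm.snapshot("wrist"); cv2.imwrite("pics/w7.png",im[:,:,::-1])
print(arm.current_t())
E
python3 -c "
import cv2,numpy as np
cv2.imwrite('pics/w67.png',np.vstack([cv2.imread('pics/w6.png')[:240],cv2.imread('pics/w7.png')[:240]]))"
```

```text
pre-grip F [ 0.3 -0.3 -0.6] w 0.05615616299086226
width 0.03210671637281177 t 47.4667 [-0.7  1.1  4.1]
lifted width 0.03194550283966168 [-0.1  0.6 -1.7]
208.4 49.80000000000001
t 51.2417
f0 [-0.5  1.5 -2.2]
0.006 [ 0.1 -1.8 -0.4] 0.0055 [ 0.4 -1.2  1.1] 0.005 [ 0.7 -0.1  4.8] 
open 0.042331132193729595 [0.4 0.3 0.7]
t 56.8583
59.7167
```

View pics/side5.png

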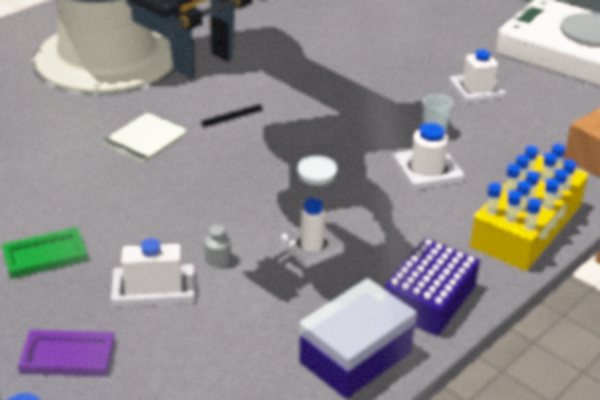

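View pics/w67.png

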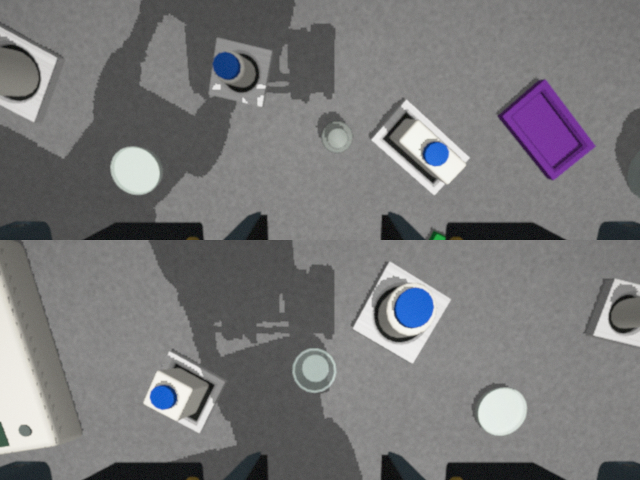

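Run:
```python
import io,contextlib
with contextlib.redirect_stdout(io.StringIO()): from loc import *
J={3:cv2.imread("pics/w6.png"),2:cv2.imread("pics/w7.png")}
for n,i,x,y in [("small",3,227,66),("oblong",3,435,153),("large",2,413,68),("square",2,163,157)]:
    b=J[i].astype(int); m=(b[:,:,0]-b[:,:,2]>40)
    print(n,rect(W(C[i],blob(m,x,y),.081)))
arm.sign_off(); print(arm.current_t())
```

```text
small [ 672.2 -138.5   26.7   25.1   90. ]
oblong [ 581.8 -359.1   27.    26.2   93.7]
large [669.9 138.7  39.9  38.7  90. ]
square [577.8 404.5  28.7  26.   90. ]
the job is handed in; nothing more can be done
the job is handed in; nothing more can be done
```

I placed all four containers in their matching docks and handed the job in at about 60 s on the robot's clock, against the 106 s limit.

- **Seating:** each container was lowered until the wrist force showed contact, at exactly the 5 mm recess-floor height. The contact force was 3–5 N, and each one was released there.
- **Position:** in the final pictures all four stand upright. Their caps are within about 3 mm of the dock centres I measured, inside the 6 mm clearance; the large round is furthest off, at about 3 mm.
- **Left alone:** the beaker and the weight look unmoved in pictures from the same viewpoints before and after. The arm never went to the green and purple look-alikes or the white dish.

None of my checks failed. The cap-based positions for the oblong and the large round differed by 2–3 mm from where I commanded them, which fits the 2 mm camera calibration and the slack in the grip.

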